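# Open the shutter of a fuse box and free its sprung fuse cap

### The arm

A 6-joint arm with a two-finger parallel gripper is mounted at the origin on a cart in front of the work surface, level with it; the furniture and walls round the work are solid. World frame = base frame: x ahead of the robot, y to its left, z up, the work surface at z = 0. Lengths are in m, angles in rad, forces in N, time in s.
With the tool pointing down it reaches from about 0.275 to 0.825 m from the base axis. Payload 4.9 kg.
Tool frame: the origin (TCP) lies midway between the tips of the shut fingers; the grasp point (between the pads) lies 19 mm behind it (robot.grip_depth is the distance from the TCP to the grasp point, in m); z points along the fingers, y is the direction in which the jaws open and shut (so a half turn about z gives the same grasp; the last joint's range is limited). The gripper opens to 85 mm and grips with 20 to 120 N. Pads are 22 mm wide; open, the fingers measure 114 mm over their backs; the gripper's body (76 mm by 85 mm) begins 54 mm behind the grasp point. The pads swing forward as they close: fully open they stand 13 mm farther back than shut.
Start: joints at [-1.283, 0.326, -0.193, 1.052, 0, 1.437], TCP at [0.225, -0.502, 0.231] pointing down, gripper open.
Joint ranges: [-2.65, 2.65], [-0.97, 1.79], [-1.3, 1.35], [-1.93, 2.1], [-1.47, 1.37], [-3.14, 3.14]. Speed limits (rad/s): [2.57, 2.57, 3.14, 3.14, 3.14, 3.14].

### API

Orientations are given as a 3x3 rotation matrix whose columns are the frame's x, y, z axes.
In Python, from station import robot gives the robot as it stands.
- The arm moves only by the tool drive_tool, never from a script. Its arguments are lists of equal length, an entry for each row: "hand": the opening, from -1 (shut) to 1 (fully open); "travel": the shift along the tool's x, y, z normalised to -1 to 1, where 1 is 400 mm, a list of three; "rot": the turn, a rotation vector about the tool's x, y, z normalised to -1 to 1, where 1 is 90 degrees, a list of three. In form: {"hand": [hand, ...], "travel": [[dx, dy, dz], ...], "rot": [[wx, wy, wz], ...]}. A call has 1 to 12 rows; each row is the pose to reach, as a shift and turn from the pose measured when the call began, along the tool's axes at that moment; what a row does not reach only later rows make up. A row lasts 1/10 s, in which the tool goes at most 50 mm and 8.59 degrees, less where a joint would pass 70% of its speed; a pose out of reach is approached as far as the arm can. A call with a number of a shift or a turn outside -1 to 1 is refused whole. A call with a gripper value outside its range is refused whole. The fingers move at their own pace and stop on an object; the grip force is fixed at half the most. Time passes only in rows, so rows that repeat a pose let the fingers close. It gives the time, the measured TCP pose, the force and the opening at its end, in the units of the state.
- robot.observe(): the state, without advancing time (a new reading comes with each control period).
- robot.get_image(name): name is "scene" or "top" or "wrist"; returns a dict with "frame" (400x640x3 uint8, red, green, blue), "vfov" (degrees; the focal length in pixels is half the picture's height over the tangent of half this angle, whatever the lens; pixels are square), "cx", "cy" (the principal point, pixels), "k1" (the pictures are not rectified: a ray, as slopes to the right and down, at radius r is drawn at 1 + k1 r^2 times it, then the intrinsics apply), "view" (4x4, takes a point from world to camera coordinates); the wrist camera has in their place "hand_eye" (4x4, takes a point from camera to tool coordinates, whose origin is the TCP and whose axes are the flange's). Camera axes: x right, y down, z forward; pixel columns grow to the right and rows downward; lengths in m; the calibration is good to about 2 mm. A picture is of the moment at which its call begins: read the wrist's pose just before it. There is no depth.
- robot.finish_job(): hands the job in, once; it reports no verdict.
The state is a dict: "t": time; "joint_pos": joint angles; "joint_velocities": joint speeds; "joint_torque": joint torques, N m; "eef_pos": TCP position; "tool_rot": TCP orientation; "force": force on the tool from outside, world axes, zero at the start; "moment": the same for the moment, N m; "gripper_width": opening from 0.0 (shut) to 1.0 (fully open).
Only numpy, scipy, OpenCV 4.12 (cv2) and the standard library are available. Lean on these libraries where they do the work, as an engineer would, in place of code of your own. Each camera call takes 0.05 s, during which the arm holds its last target.

### The job

Open up the fuse box on the bench for a fuse change: squeeze the latch tab on the shutter's grip and slide the shutter away from the fuse cap to the next notch, and let the tab lock it there. Then push the fuse cap down against its spring, twist it anticlockwise off its catch and let it pop up free. Leave the loose things on the bench where they are.

Things in the scene. Friction and masses are not known exactly. Their poses are not given: they have to be found in the camera images.
- fuse_box: Grey fuse box screwed to the bench, 104 (x) x 236 (y) x 66 mm. Origin: centre of its underside. +y is the way the shutter opens, -x its long side with the rack (robot side), z up. The -y half is a low deck (top z 30) with the fuse cap on the axis x 0, y -62; the +y half (y -11 to 117) a high block with two shutter rails (top z 78). Its place and yaw (up to 0.5 rad) vary.
- shutter (a joint): Slide of the steel shutter along +y of the box, m. 0 = shut: its 48 mm wide tongue (z 68 to 72 mm) covers the cap, to 22 mm past the cap axis. Notches at 0 and 0.065 (next one: cap bare, tongue edge 43 mm from the cap axis), 2.5 mm play either way; end stop 0.108, beyond the notch. Slides with 1 to 2 N with the tab squeezed; locked in a notch otherwise.
- latch_tab (a joint): Sprung latch tab of the shutter's grip, m, along +x of the box: 0 = out (pawl in a notch), 0.009 = squeezed fully in; from about 0.005 the pawl is clear of the notches. 2.5 N at rest, 6 N fully in. Let go between notches, its pawl rests on the rack at about 0.005 and snaps out when the shutter reaches a notch.
- grip (a point): Middle of the shutter's upright grip as squeezed, 108 mm above the bench, box x 1, y 0 mm when shut; moves with the shutter. Black fixed half on the +x side: outer face 13 mm from here, 36 mm long in y. Steel tab on the -x side: outer face 22 mm from here at rest, 13 mm squeezed, 34 mm long. Tops 12 mm above. Pinch across box x, centred here.
- rack (a point): On the upper edge of the steel notched rack beside the shutter, 89 mm above the bench, at box x -46, y 32 mm, between the two notches. The rack runs along y over x -51 to -41 mm. The pawl runs from the tab to it at 80 to 86 mm above the bench: keep fingertips on the grip at least 92 mm above the bench.
- cap_lift (a joint): Height of the fuse cap along its axis, m, sprung upwards: 0 = held down by its catch, -0.007 = pushed to the bottom, +0.010 = popped up free. About 5 N at 0, 7 N at the bottom, 3 N at the top. It must be at least 5 mm down to turn past the catch.
- cap_turn (a joint): Turn of the fuse cap, rad, anticlockwise seen from above: 0 = locked, stop at 1.15. Unless pressed down it goes only to about 0.1. The catch is passed at about 0.7; beyond that the spring lifts the cap when it is let go.
- cap_wing (a point): On the cap axis, in the wing of the fuse cap, 58 mm above the bench when locked; moves with the cap. Cap: black disc, 48 mm diameter, top at 46 mm; wing on it 44 mm long, 14 mm thick, top at 65.5 mm. The wing's long axis lies 0.995 rad + cap_turn anticlockwise from box +x. Round it a collar of 34 mm radius, 36 mm above the bench.
- the_tape: Bystander: roll of black tape, 62 mm across, behind the fuse box. Leave it alone.
- the_board: Bystander: small green circuit board, 46 x 62 mm, in front of the fuse box. Leave it alone.
- the_cutters: Bystander: red-handled side cutters, 132 mm long, at the front right. Leave them alone.
- the_bottle: Bystander: upright white bottle with a nozzle, 34 mm across, 104 mm high, at the left edge. Leave it alone.

How it is judged:
On the way, in this order (a step that is already met when the one before it is completed fails the run):
1. the shutter is locked in the next notch, its tab sprung out, and the cap is still on its catch (value of joint shutter between 0.06 and 0.07 m and value of joint latch_tab below 0.002 m and value of joint cap_turn below 0.4 rad), for 0.2 s.
2. the cap is pushed down against its spring (value of joint cap_lift below -0.003 m), for 0.05 s.
3. the cap is twisted past its catch and has popped up (value of joint cap_lift above 0.006 m and value of joint cap_turn above 0.6 rad), for 0.2 s.
At the end, for the whole second after the job is handed in: The shutter is locked in the next notch (joint within 5 mm of 65 mm, latch tab sprung out to under 2 mm), and the fuse cap is free: popped up by more than 6 mm and turned by more than 0.6 rad, both at rest; no loose bystander has been moved by more than 40 mm (all of step 3 and value of joint shutter between 0.06 and 0.07 m and value of joint latch_tab below 0.002 m and velocity of joint each of shutter, cap_lift below 0.01 m/s); the robot touches nothing.
It fails at once if a loose bystander is moved by more than 40 mm (distance of any of the_tape, the_board, the_cutters, the_bottle from where it was at the start of the episode above 0.04 m).
It also fails if it takes over 48 s, if anything falls off the work surface, if the arm or the gripper's body presses on something with over 40 N, if the wrist force passes 120 N, or if a joint passes its speed limit or range.

## Working session

There is one attempt and no reset: what is moved stays moved. The work goes in short steps, Python scripts to look and compute and a tool call to move; the robot and the scene stay as the last step left them, time stands still between calls to the robot, and variables do not carry over. Pictures are saved under pics/ and viewed, and the job is handed in when it is done.

Besides the shell and the picture viewer there is one more tool, called after "Request:" by a JSON object that holds its "fn" and its "kwargs", one argument or row to a line. drive_tool: Moves the arm, as the interface text tells. Scaled input: -1 to 1 covers 400 mm each way for a shift and 90 degrees each way for a turn. Its arguments: {"type":"object","properties":{"hand":{"type":"array"},"travel":{"type":"array"},"rot":{"type":"array"}},"required":["hand","travel","rot"]}

```bash
ls; mkdir -p pics; python3 - <<'E'
from station import robot
import cv2,numpy as np
s=robot.observe();print({k:np.round(v,3).tolist() for k,v in s.items()})
for n in ["scene","top","wrist"]:
    im=robot.get_image(n);cv2.imwrite(f"pics/{n}0.png",im["frame"][:,:,::-1])
    print(n,im["vfov"],im["cx"],im["cy"],im["k1"],np.round(im.get("view",im.get("hand_eye")),4).tolist())
E
```

```text
pics
{'t': 0.0, 'joint_pos': [-1.283, 0.327, -0.194, 1.052, 0.0, 1.437], 'joint_velocities': [0.003, 0.001, 0.002, 0.001, -0.001, 0.0], 'joint_torque': [0.001, -44.34, 26.244, 0.016, -0.0, -0.0], 'eef_pos': [0.225, -0.501, 0.23], 'tool_rot': [[0.912, 0.409, -0.0], [0.409, -0.912, 0.002], [0.0, -0.002, -1.0]], 'force': [-0.432, -0.039, -0.016], 'moment': [-0.035, -0.034, 0.002], 'gripper_width': 1.001}
scene 44.32428013522988 319.0194294282457 197.2103610384368 -0.021743174428783468 [[-0.4528, -0.8915, -0.0169, 0.2482], [-0.504, 0.2715, -0.8199, 0.3417], [0.7355, -0.3627, -0.5722, 0.7852], [0.0, 0.0, 0.0, 1.0]]
top 42.551796476393775 313.49579033776786 210.1672763343981 0.024686254457684215 [[0.0176, -0.9998, 0.0088, 0.0028], [-0.9978, -0.0181, -0.0645, 0.5058], [0.0646, -0.0077, -0.9979, 1.3705], [0.0, 0.0, 0.0, 1.0]]
wrist 67.48402034798168 318.96039364246883 197.5362024886644 -0.02228148206176761 [[0.0019, -0.9521, -0.3059, 0.0788], [1.0, 0.0021, -0.0003, -0.0002], [0.001, -0.3059, 0.9521, -0.1414], [0.0, 0.0, 0.0, 1.0]]
```

View pics/scene0.png

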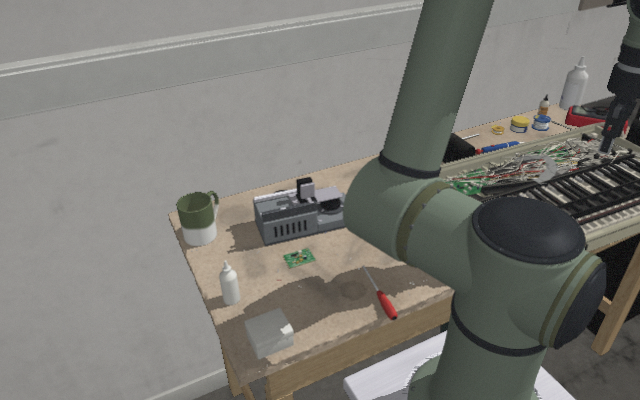

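View pics/top0.png

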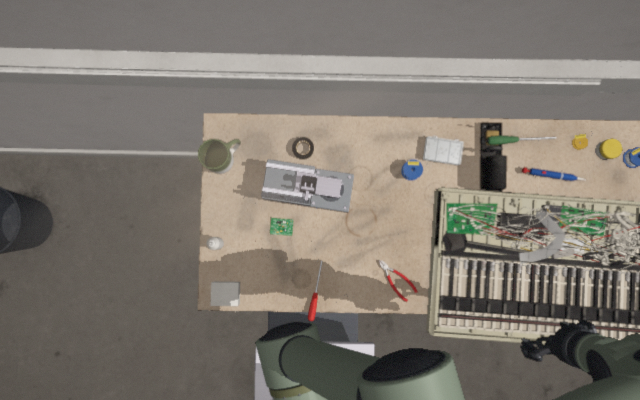

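The top view shows the fuse box at about (307,186), with its shutter side to the left (world +y). The tape is at (303,148), the board at (281,226), the bottle at (214,243) and the cutters at (397,280). I'll enlarge it next.

```bash
cat > h.py <<'E'
from station import robot
import cv2,numpy as np
def K(im):
    f=200/np.tan(np.radians(im["vfov"])/2); return f
def ray(im,uv,T=None):
    """returns origin, dirs in world; T= tool pose 4x4 for wrist"""
    f=K(im); uv=np.atleast_2d(np.array(uv,float))
    Km=np.array([[f,0,im["cx"]],[0,f,im["cy"]],[0,0,1]])
    p=cv2.undistortPoints(uv.reshape(-1,1,2),Km,np.array([im["k1"],0,0,0.])).reshape(-1,2)
    d=np.c_[p,np.ones(len(p))]
    M=np.linalg.inv(im["view"]) if "view" in im else T@np.array(im["hand_eye"])
    return M[:3,3],d@M[:3,:3].T
def plane(im,uv,z,T=None):
    o,d=ray(im,uv,T); return o+d*((z-o[2])/d[:,2])[:,None]
def proj(im,P,T=None):
    f=K(im);P=np.atleast_2d(P)
    M=np.array(im["view"]) if "view" in im else np.linalg.inv(T@np.array(im["hand_eye"]))
    q=P@M[:3,:3].T+M[:3,3]; p=q[:,:2]/q[:,2:]; r2=(p**2).sum(1,keepdims=True)
    return p*(1+im["k1"]*r2)*f+[im["cx"],im["cy"]]
def tool(s=None):
    s=s or robot.observe();T=np.eye(4);T[:3,:3]=s["tool_rot"];T[:3,3]=s["eef_pos"];return T
def tri(rays):
    A=np.zeros((3,3));b=np.zeros(3)
    for o,d in rays:
        d=d/np.linalg.norm(d);Q=np.eye(3)-np.outer(d,d);A+=Q;b+=Q@o
    return np.linalg.solve(A,b)
def show(im,name,x0,y0,x1,y1,k): cv2.imwrite(f"pics/{name}.png",cv2.resize(im["frame"][y0:y1,x0:x1,::-1],None,fx=k,fy=k,interpolation=cv2.INTER_CUBIC))
E
python3 - <<'E'
from h import *
im=robot.get_image("top");show(im,"topz",240,140,373,230,6)
print(plane(im,[(307,186),(265,161),(350,211)],0.03).round(3))
im=robot.get_image("scene");show(im,"scz",240,165,360,255,6)
E
```

```text
[[ 0.569  0.03   0.03 ]
 [ 0.635  0.145  0.03 ]
 [ 0.504 -0.086  0.03 ]]
```

View pics/topz.png

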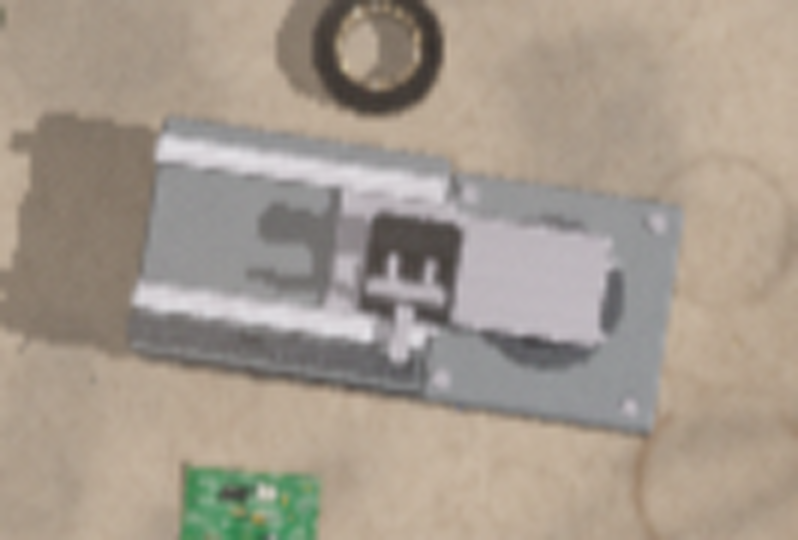

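View pics/scz.png

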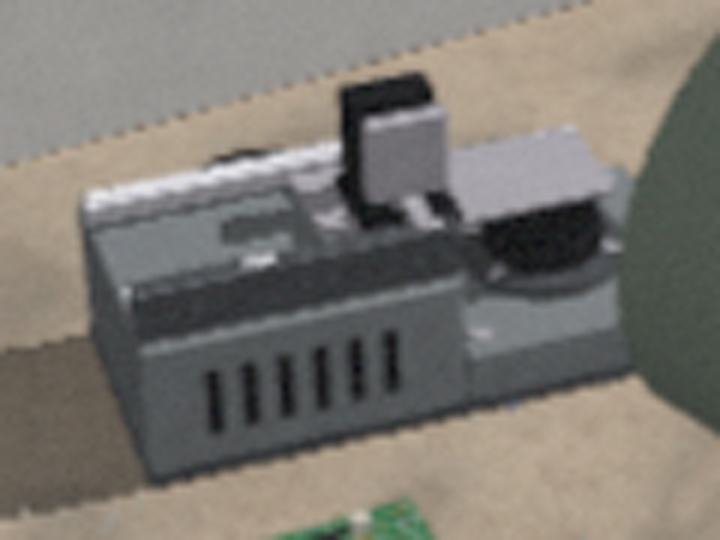

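```bash
cat >> h.py <<'E'
def move(target,yaw_deg,s=None):
    """target TCP world, tool x yaw (deg), tool pointing straight down -> travel, rot in units"""
    from scipy.spatial.transform import Rotation as R
    T=tool(s);a=np.radians(yaw_deg)
    Rt=np.array([[np.cos(a),np.sin(a),0],[np.sin(a),-np.cos(a),0],[0,0,-1.]])
    d=T[:3,:3].T@(np.array(target)-T[:3,3]); w=R.from_matrix(T[:3,:3].T@Rt).as_rotvec()
    print("travel",(d/0.4).round(4).tolist(),"rot",(w/(np.pi/2)).round(4).tolist(),"rows",np.linalg.norm(d)/.05,np.degrees(np.linalg.norm(w))/8.59)
E
python3 - <<'E'
from h import *
im=robot.get_image("top")
z=lambda u,v:(240+u/6,140+v/6)
d=plane(im,[z(681,207),z(652,433)],0.03); b=plane(im,[z(165,118)],0.066)
print(d.round(4),b.round(4), np.linalg.norm(d[0]-d[1]))
e=d[0]-d[1];yaw=np.arctan2(e[1],e[0]);l=b[0]-d[0];print(yaw,np.arctan2(-l[0],l[1]),np.hypot(*l[:2]))
th=(yaw+np.arctan2(-l[0],l[1]))/2
ex=np.array([np.cos(th),np.sin(th)]);ey=np.array([-ex[1],ex[0]])
c=d[:,:2].mean(0)+118*.001*ey
c2=b[0,:2]-.052*ex-.118*ey
print("centre",c,c2,"th",th,"cap",c-.062*ey,"grip",c+.001*ex)
move([*(c+.03*ey),0.30],90+np.degrees(th))
E
```

```text
[[ 0.6027 -0.0939  0.03  ]
 [ 0.5011 -0.0822  0.03  ]] [[0.6327 0.1349 0.066 ]] 0.10227563196066487
-0.11408227731493353 -0.13007706927670584 0.23066791372833997
centre [0.56630104 0.02908148] [0.56667422 0.02406822] th -0.12207967329581969 cap [ 0.55875088 -0.03245709] grip [0.56729359 0.0289597 ]
travel [1.3602, -0.9255, -0.1719] rot [-0.0004, -0.0002, -0.6537] rows 13.232934141706906 6.849480746739604
```

Request:
{"fn": "drive_tool", "kwargs": {
  "hand": [1,1,1,1,1,1,1],
  "travel": [
    [0.7,-0.47,-0.17],
    [0.7,-0.47,-0.17],
    [0.7,-0.47,-0.17],
    [0.7,-0.47,-0.17],
    [0.7,-0.47,-0.17],
    [0.7,-0.47,-0.17],
    [0.7,-0.47,-0.17]
  ],
  "rot": [
    [0,0,-0.6],
    [0,0,-0.6],
    [0,0,-0.6],
    [0,0,-0.6],
    [0,0,-0.6],
    [0,0,-0.6],
    [0,0,-0.6]
  ]
}}

```text
t: 1.0
eef_pos: [0.4045, -0.2135, 0.2999]
tool_rot: [[0.201, 0.98, 0.001], [0.98, -0.201, 0.0], [0.0, 0.001, -1.0]]
force: [1.0, -0.1, -0.2]
gripper_width: 1.0
```

```bash
python3 - <<'E'
from h import *
s=robot.observe();print(s["t"],s["eef_pos"],s["joint_pos"])
move([.57,.06,0.30],83)
E
```

```text
1.0 [ 0.40445138 -0.21345637  0.29988748] [-6.47651765e-01  1.12254298e-01 -2.91070340e-01  1.16711542e+00
  5.91862851e-04  1.12567913e+00]
travel [0.7529, 0.2679, 0.0002] rot [0.0004, -0.0002, -0.0512] rows 6.393269714355801 0.5360349285408792
```

Request:
{"fn": "drive_tool", "kwargs": {
  "hand": [1,1,1,1,1,1,1,1,1],
  "travel": [
    [0.75,0.27,0],
    [0.75,0.27,0],
    [0.75,0.27,0],
    [0.75,0.27,0],
    [0.75,0.27,0],
    [0.75,0.27,0],
    [0.75,0.27,0],
    [0.75,0.27,0],
    [0.75,0.27,0]
  ],
  "rot": [
    [0,0,-0.05],
    [0,0,-0.05],
    [0,0,-0.05],
    [0,0,-0.05],
    [0,0,-0.05],
    [0,0,-0.05],
    [0,0,-0.05],
    [0,0,-0.05],
    [0,0,-0.05]
  ]
}}

```text
t: 1.9
eef_pos: [0.5702, 0.0588, 0.2996]
tool_rot: [[0.123, 0.992, -0.0], [0.992, -0.123, -0.0], [-0.0, -0.0, -1.0]]
force: [0.6, -0.3, -0.5]
gripper_width: 0.998
```

```bash
python3 - <<'E'
from h import *
import pickle
s=robot.observe();im=robot.get_image("wrist")
print(s["t"],s["eef_pos"])
pickle.dump((tool(s),im),open("w1.pkl","wb"));show(im,"w1",0,0,640,400,1.25)
E
```

```text
1.9 [0.57024998 0.05879453 0.29963148]
```

View pics/w1.png

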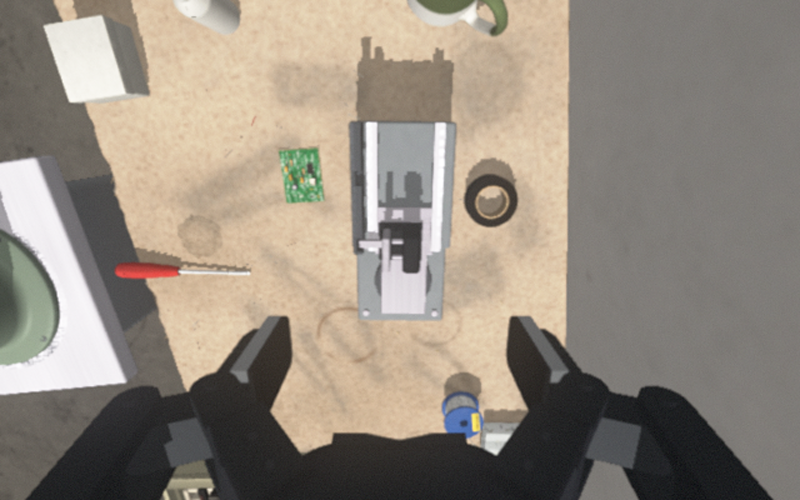

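The wrist view shows the box at x 350–455, y 122–320 (in the 1.25x picture), with the grip at about (403,245) and the tape at (491,200). The box is aligned to within a degree or so. I'll enlarge it for point measurements and then take a second view from lower down.

Request:
{"fn": "drive_tool", "kwargs": {
  "hand": [1,1,1,1],
  "travel": [
    [-0.1,0,0.2],
    [-0.1,0,0.2],
    [-0.1,0,0.2],
    [-0.1,0,0.2]
  ],
  "rot": [
    [0,0,0],
    [0,0,0],
    [0,0,0],
    [0,0,0]
  ]
}}

```text
t: 2.35
eef_pos: [0.5645, 0.0173, 0.2203]
tool_rot: [[0.127, 0.992, -0.001], [0.992, -0.127, 0.0], [0.0, -0.001, -1.0]]
force: [0.6, 0.5, 0.7]
gripper_width: 1.001
```

```bash
python3 - <<'E'
from h import *
import pickle
s=robot.observe();im=robot.get_image("wrist")
print(s["t"],s["eef_pos"])
pickle.dump((tool(s),im),open("w2.pkl","wb"));show(im,"w2",200,40,440,240,3)
T,im=pickle.load(open("w1.pkl","rb"));show(im,"w1z",260,85,390,265,3.3)
E
```

```text
2.35 [0.56445141 0.01732476 0.2202747 ]
```

View pics/w1z.png

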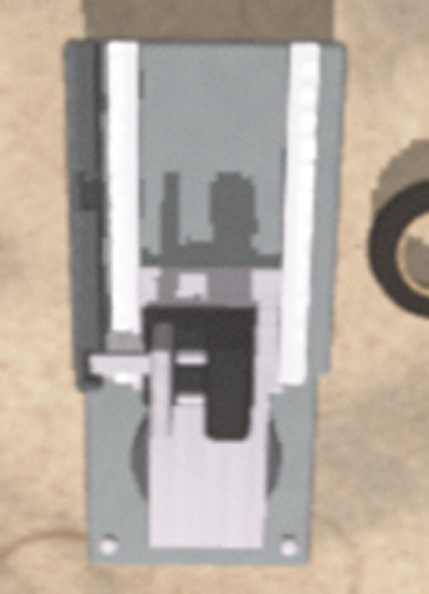

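View pics/w2.png

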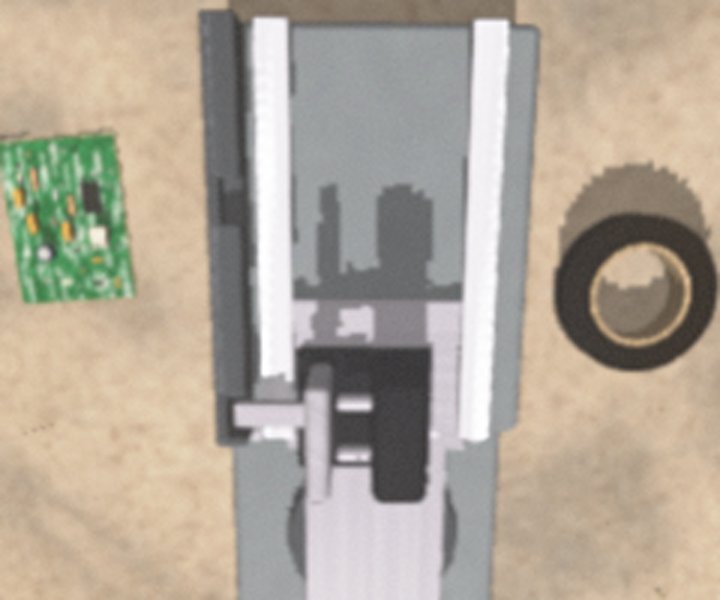

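```bash
cat > m.py <<'E'
from h import *
import pickle
T1,i1=pickle.load(open("w1.pkl","rb"));T2,i2=pickle.load(open("w2.pkl","rb"))
a=lambda u,v:(260+u/3.3,85+v/3.3)
b=lambda u,v:(200+u/3,40+v/3)
pts={"tab -y L":((153,436),(307,501)),"tab -y R":((169,435),(330,500)),"blk -y L":((205,437),(373,498)),"blk -y R":((249,437),(426,498)),
"railR end":((293,384),(476,441)),"box +y+x":((346,42),(539,29)),"rack +y-x":((64,42),(200,12)),"rack notch corner":((79,208),(219,225)),"rack -y-x":((76,388),(218,443))}
for k,(p,q) in pts.items():
    o1,d1=ray(i1,a(*p),T1);o2,d2=ray(i2,b(*q),T2)
    X=tri([(o1,d1[0]),(o2,d2[0])]);e=proj(i1,X,T1)[0]-a(*p)
    print(k,X.round(4),"err px",e.round(2))
d=plane(i1,[a(90,563),a(307,563)],.03,T1);print("deck",d.round(4),np.linalg.norm(d[0]-d[1]))
e=d[1]-d[0];print("th",np.arctan2(e[1],e[0]))
for nm,i,T,L,R in(("w1",i1,T1,a(76,200),a(345,200)),):
    pass
t=plane(i2,[b(307,501),b(330,500),b(373,498),b(426,498)],.120,T2);print("z120",t.round(4))
r=plane(i2,[b(476,441),b(508,22)],.078,T2);e=r[1]-r[0];print("rail",r.round(4),np.arctan2(-e[0],e[1]))
r=plane(i2,[b(200,12),b(218,443)],.089,T2);e=r[1]-r[0];print("rack",r.round(4),np.arctan2(e[0],-e[1]))
r=plane(i2,[b(539,29)],.066,T2);print("boxc",r.round(4))
E
python3 m.py
```

```text
tab -y L [0.5478 0.0048 0.0987] err px [-0.33  0.15]
tab -y R [ 0.5533 -0.0007  0.0849] err px [ 0.12 -0.02]
blk -y L [0.5683 0.0108 0.1206] err px [0.1  0.01]
blk -y R [0.5834 0.0083 0.1189] err px [0.01 0.01]
railR end [0.6035 0.0099 0.0727] err px [0.14 0.09]
box +y+x [0.6365 0.135  0.054 ] err px [0.07 0.02]
rack +y-x [0.5365 0.1468 0.0865] err px [ 0.31 -0.07]
rack notch corner [0.5316 0.0894 0.0806] err px [-0.05  0.02]
rack -y-x [0.5214 0.0243 0.0902] err px [ 0.04 -0.03]
deck [[ 0.5041 -0.081   0.03  ]
 [ 0.6046 -0.0931  0.03  ]] 0.10117064422306093
th -0.12040824825544692
z120 [[0.5496 0.012  0.12  ]
 [0.5562 0.0115 0.12  ]
 [0.5684 0.0106 0.12  ]
 [0.5834 0.0087 0.12  ]]
rail [[0.6032 0.0113 0.078 ]
 [0.623  0.1348 0.078 ]] -0.15969586531467153
rack [[0.5372 0.1464 0.089 ]
 [0.5212 0.024  0.089 ]] -0.1300614355317835
boxc [[0.6342 0.1334 0.066 ]]
```

Both views put the grip top at about 0.120 m, which agrees with the text. That gives the grip at (0.573, 0.028) and the box yaw at about -0.126. I'll go above it and look again.

```bash
python3 - <<'E'
from h import *
move([.573,.028,0.16],82.8)
E
```

```text
travel [0.0277, 0.0148, 0.1537] rot [0.001, -0.0001, -0.0002] rows 1.2547989960034704 0.010840688884476856
```

Request:
{"fn": "drive_tool", "kwargs": {
  "hand": [1,1,1],
  "travel": [
    [0.028,0.015,0.15],
    [0.028,0.015,0.15],
    [0.028,0.015,0.15]
  ],
  "rot": [
    [0,0,0],
    [0,0,0],
    [0,0,0]
  ]
}}

```text
t: 2.7
eef_pos: [0.5725, 0.0287, 0.1614]
tool_rot: [[0.125, 0.992, -0.0], [0.992, -0.125, 0.0], [0.0, -0.0, -1.0]]
force: [-0.3, 0.1, -0.1]
gripper_width: 1.0
```

```bash
python3 - <<'E'
from h import *
import pickle
s=robot.observe();im=robot.get_image("wrist")
print(s["t"],s["eef_pos"])
pickle.dump((tool(s),im),open("w3.pkl","wb"));show(im,"w3",180,100,460,310,2.8)
im=robot.get_image("scene");show(im,"sc3",240,120,370,250,5)
E
```

```text
2.7 [0.57252958 0.02868427 0.16142942]
```

View pics/w3.png

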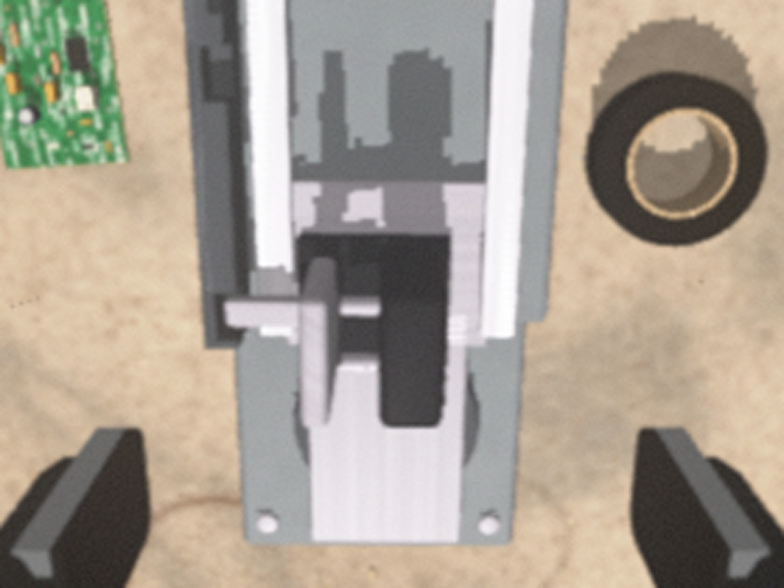

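View pics/sc3.png

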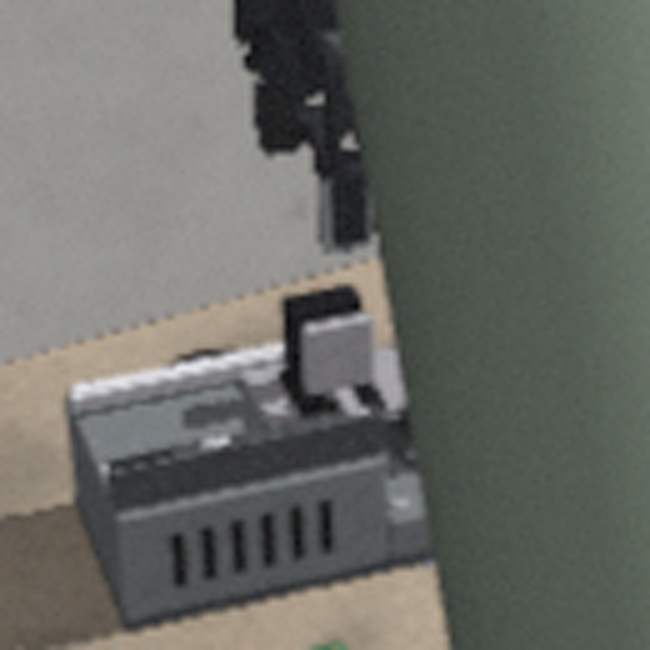

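In w3, the -y end of the black half's top spans (382–443, 424). The tab's -y end spans (302–328, 422), the +y end of the tab's top is about (320,258), and both fingers straddle the grip. I'll compute from these.

```bash
python3 - <<'E'
from h import *
import pickle
T2,i2=pickle.load(open("w2.pkl","rb"));T3,i3=pickle.load(open("w3.pkl","rb"))
b=lambda u,v:(200+u/3,40+v/3)
c=lambda u,v:(180+u/2.8,100+v/2.8)
for p,q in (((373,498),(381,425)),((426,498),(443,425)),((307,501),(303,423)),((476,441),(486,338)),((218,443),(206,347))):
    o,d=ray(i2,b(*p),T2);o3,d3=ray(i3,c(*q),T3);print(tri([(o,d[0]),(o3,d3[0])]).round(4))
P=plane(i3,[c(381,425),c(443,425),c(303,423),c(328,420)],.12,T3)
th=-.126;ex=np.array([np.cos(th),np.sin(th)]);ey=np.array([-ex[1],ex[0]])
print(P.round(4))
print("grip",P[1,:2]-.013*ex+.018*ey,P[2,:2]+.022*ex+.017*ey)
D=plane(i3,[c(245,543),c(510,543)],.03,T3)[:,:2];e=D[1]-D[0];print("deck",D,np.arctan2(e[1],e[0]),np.linalg.norm(e),"grip",D.mean(0)+.118*ey+.001*ex)
E
```

```text
[0.5686 0.0106 0.1203]
[0.5835 0.0088 0.1203]
[0.5488 0.0097 0.113 ]
[0.6011 0.0119 0.0782]
[0.5215 0.0242 0.0898]
[[0.5687 0.0104 0.12  ]
 [0.5836 0.0086 0.12  ]
 [0.5499 0.0133 0.12  ]
 [0.5561 0.0134 0.12  ]]
grip [0.57299418 0.02809852] [0.57387082 0.02739069]
deck [[ 0.50375735 -0.08061762]
 [ 0.60426873 -0.09291135]] -0.12170730813043841 0.10126042182924673 grip [0.5698338 0.0301744]
```

Request:
{"fn": "drive_tool", "kwargs": {
  "hand": [1,1,1,-1,-1,-1,-1,-1,-1,-1],
  "travel": [
    [-0.002,0.002,0.168],
    [-0.002,0.002,0.168],
    [-0.002,0.002,0.168],
    [-0.002,0.002,0.168],
    [-0.002,0.002,0.168],
    [-0.002,0.002,0.168],
    [-0.002,0.002,0.168],
    [-0.002,0.002,0.168],
    [-0.002,0.002,0.168],
    [-0.002,0.002,0.168]
  ],
  "rot": [
    [0,0,0],
    [0,0,0],
    [0,0,0],
    [0,0,0],
    [0,0,0],
    [0,0,0],
    [0,0,0],
    [0,0,0],
    [0,0,0],
    [0,0,0]
  ]
}}

```text
t: 3.8
eef_pos: [0.5741, 0.0276, 0.0974]
tool_rot: [[0.126, 0.992, 0.002], [0.992, -0.126, 0.0], [0.0, 0.002, -1.0]]
force: [-4.2, 0.2, 9.0]
gripper_width: 0.254
```

```bash
python3 - <<'E'
from h import *
s=robot.observe();print(s["t"],s["eef_pos"],s["force"],s["gripper_width"])
im=robot.get_image("wrist");show(im,"w4",180,100,460,310,2.8)
E
```

```text
3.8 [0.57411893 0.02755489 0.09744179] [-4.20757121  0.16819752  8.99720637] 0.2542075985584398
```

View pics/w4.png

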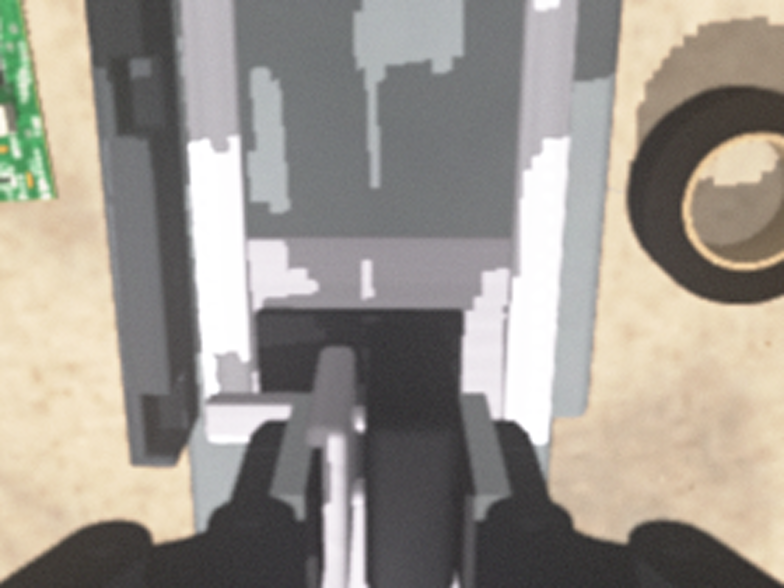

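The tab is squeezed and the pawl at (215–300, 415) has come out of the rack notch. I'll slide it now.

Request:
{"fn": "drive_tool", "kwargs": {
  "hand": [-1,-1,-1,-1,-1,-1,-1,-1,-1,-1],
  "travel": [
    [0.01,0,0],
    [0.035,0,0],
    [0.06,0,0],
    [0.085,0,0],
    [0.11,0,0],
    [0.135,0,0],
    [0.155,0,0],
    [0.163,0,0],
    [0.163,0,0],
    [0.163,0,0]
  ],
  "rot": [
    [0,0,0],
    [0,0,0],
    [0,0,0],
    [0,0,0],
    [0,0,0],
    [0,0,0],
    [0,0,0],
    [0,0,0],
    [0,0,0],
    [0,0,0]
  ]
}}

```text
t: 4.85
eef_pos: [0.5827, 0.0927, 0.0975]
tool_rot: [[0.125, 0.992, 0.003], [0.992, -0.125, 0.001], [0.002, 0.003, -1.0]]
force: [2.9, 0.1, -2.2]
gripper_width: 0.256
```

```bash
python3 - <<'E'
from h import *
s=robot.observe();print(s["t"],s["eef_pos"],s["force"],s["gripper_width"])
im=robot.get_image("wrist");show(im,"w5",180,100,460,310,2.8)
im=robot.get_image("top");show(im,"t5",240,140,373,230,6)
E
```

```text
4.85 [0.58269294 0.09273039 0.09752599] [ 2.87230294  0.14902826 -2.21892362] 0.25645943391205533
```

View pics/w5.png

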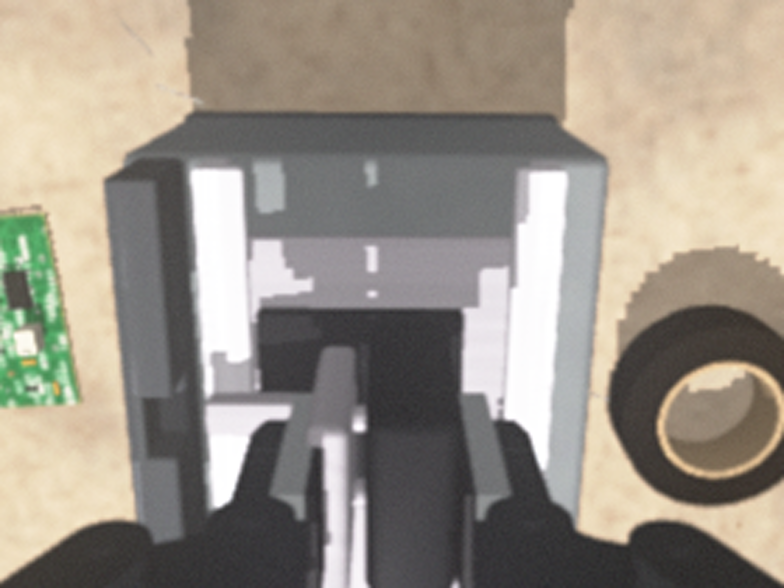

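View pics/t5.png

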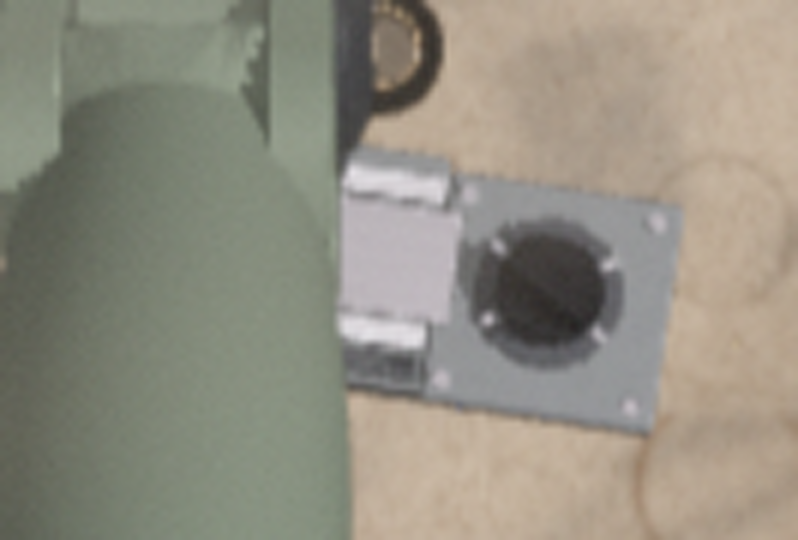

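The shutter moved 65.7 mm, the cap is bare and the pawl sits opposite the notch at (165,425). I'll open the fingers and let the tab spring out.

Request:
{"fn": "drive_tool", "kwargs": {
  "hand": [1,1,1,1,1],
  "travel": [
    [0,0,0],
    [0,0,0],
    [0,0,0],
    [0,0,0],
    [0,0,0]
  ],
  "rot": [
    [0,0,0],
    [0,0,0],
    [0,0,0],
    [0,0,0],
    [0,0,0]
  ]
}}

```text
t: 5.45
eef_pos: [0.5834, 0.0922, 0.0981]
tool_rot: [[0.126, 0.992, 0.005], [0.992, -0.126, 0.001], [0.001, 0.005, -1.0]]
force: [-0.2, -0.1, 0.6]
gripper_width: 1.0
```

```bash
python3 - <<'E'
from h import *
s=robot.observe();print(s["t"],s["eef_pos"],s["force"],s["gripper_width"])
im=robot.get_image("wrist");show(im,"w6",180,100,460,310,2.8)
E
```

```text
5.45 [0.5833929  0.09217425 0.09808889] [-0.19356379 -0.1447376   0.55509711] 0.9997498597782557
```

View pics/w6.png

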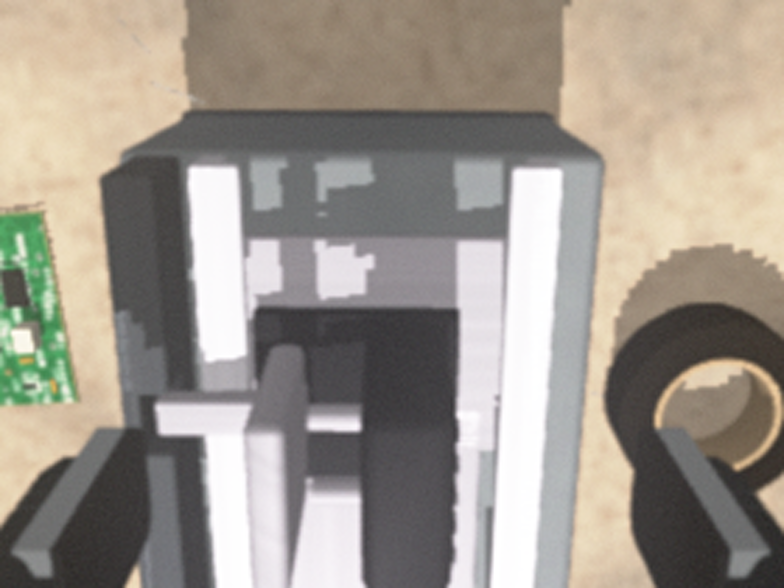

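The tab has sprung out and the pawl is seated in the notch, at (160,415). Next I'll lift, move over to the cap and line up with the wing.

Request:
{"fn": "drive_tool", "kwargs": {
  "hand": [1,1,1,1,1,1,1,1],
  "travel": [
    [0,0,-0.15],
    [0,0,-0.28],
    [-0.32,-0.007,-0.28],
    [-0.32,-0.007,-0.28],
    [-0.32,-0.007,-0.28],
    [-0.32,-0.007,-0.28],
    [-0.32,-0.007,-0.28],
    [-0.32,-0.007,-0.28]
  ],
  "rot": [
    [0,0,0],
    [0,0,0],
    [0,0,0.367],
    [0,0,0.367],
    [0,0,0.367],
    [0,0,0.367],
    [0,0,0.367],
    [0,0,0.367]
  ]
}}

```text
t: 6.3
eef_pos: [0.5639, -0.0344, 0.2099]
tool_rot: [[0.644, 0.765, 0.005], [0.765, -0.644, 0.001], [0.004, 0.003, -1.0]]
force: [-0.0, 0.7, -1.1]
gripper_width: 1.0
```

```bash
python3 - <<'E'
from h import *
import pickle
s=robot.observe();im=robot.get_image("wrist")
print(s["t"],s["eef_pos"],s["joint_pos"].round(2))
pickle.dump((tool(s),im),open("w7.pkl","wb"));show(im,"w7",180,100,460,310,2.8)
im=robot.get_image("top");show(im,"t7",240,140,373,230,6)
E
```

```text
6.3 [ 0.56392831 -0.03437726  0.20986609] [-0.19  0.37 -0.19  1.01  0.    2.08]
```

View pics/w7.png

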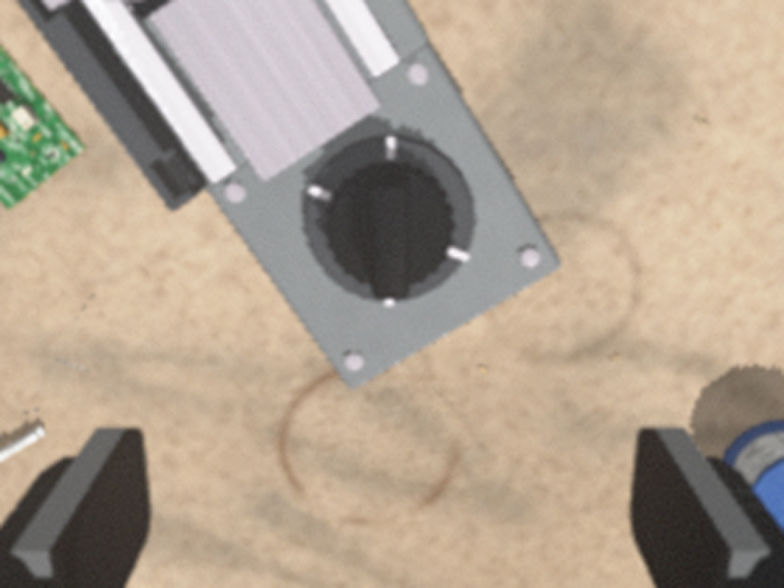

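View pics/t7.png

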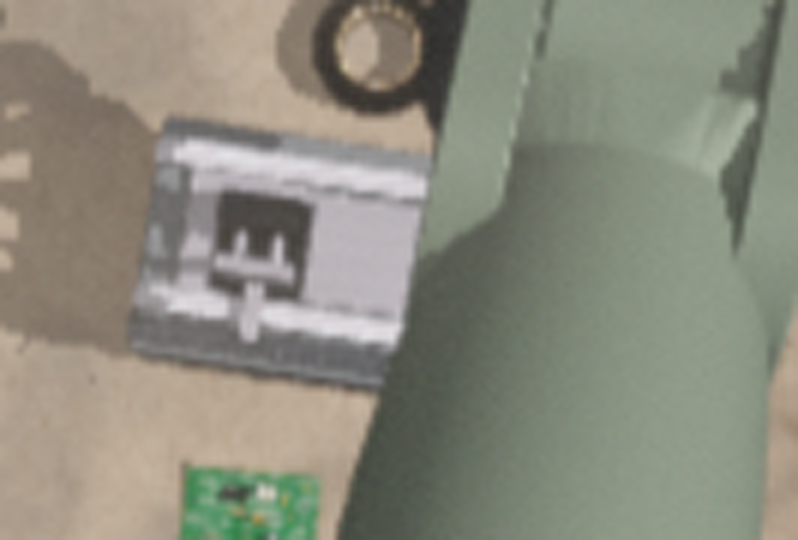

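```bash
python3 - <<'E'
from h import *
import pickle
T,im=pickle.load(open("w7.pkl","rb"))
f=im["frame"][135:215,280:360,::-1].astype(float)
g=np.clip((f-10)*4,0,255).astype(np.uint8)
cv2.imwrite("pics/w7e.png",cv2.resize(g,None,fx=7,fy=7,interpolation=cv2.INTER_CUBIC))
E
```

```text
(no output)
```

View pics/w7e.png

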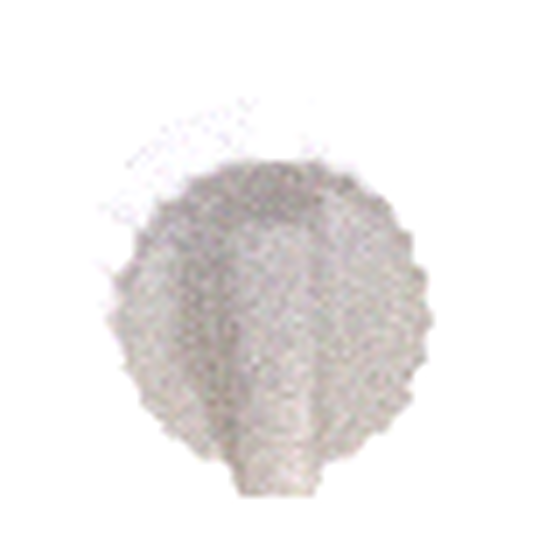

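Request:
{"fn": "drive_tool", "kwargs": {
  "hand": [1,1,1],
  "travel": [
    [0,0,0.15],
    [0,0,0.15],
    [0,0,0.15]
  ],
  "rot": [
    [0,0,0],
    [0,0,0],
    [0,0,0]
  ]
}}

```text
t: 6.7
eef_pos: [0.5621, -0.0328, 0.1478]
tool_rot: [[0.643, 0.766, -0.001], [0.766, -0.643, 0.002], [0.001, -0.002, -1.0]]
force: [0.3, -0.1, 0.6]
gripper_width: 0.997
```

```bash
python3 - <<'E'
from h import *
import pickle
s=robot.observe();im=robot.get_image("wrist")
print(s["t"],s["eef_pos"])
T=tool(s);pickle.dump((T,im),open("w8.pkl","wb"))
print(proj(im,[[.563,-.033,.06]],T))
f=im["frame"][140:260,260:380,::-1].astype(float)
g=np.clip((f-10)*3.5,0,255).astype(np.uint8)
cv2.imwrite("pics/w8e.png",cv2.resize(g,None,fx=5,fy=5,interpolation=cv2.INTER_CUBIC))
E
```

```text
6.7 [ 0.56213961 -0.03283784  0.14775452]
[[320.18260061 203.41347022]]
```

View pics/w8e.png

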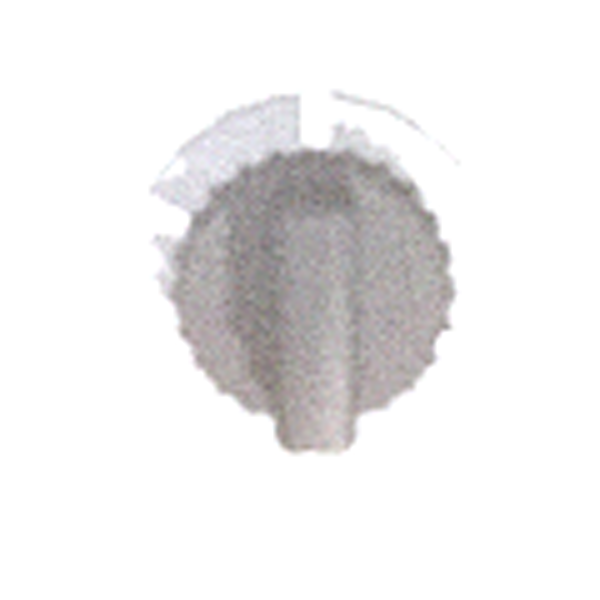

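In the enhanced views, the wing's top runs from (276,495) to (270,222) in w7e and from (317,452) to (317,213) in w8e. Next I'll triangulate these points.

```bash
python3 - <<'E'
from h import *
import pickle
T7,i7=pickle.load(open("w7.pkl","rb"));T8,i8=pickle.load(open("w8.pkl","rb"))
a=lambda u,v:(280+(u-3)/7,135+(v-3)/7)
b=lambda u,v:(260+(u-2)/5,140+(v-2)/5)
N,F=[],[]
for k,p,q in (("near",(276,495),(317,452)),("far",(270,222),(317,213)),("discL",(113,315),(178,290)),("discR",(432,315),(455,290))):
    o,d=ray(i7,a(*p),T7);o3,d3=ray(i8,b(*q),T8);X=tri([(o,d[0]),(o3,d3[0])]);print(k,X.round(4),(proj(i8,X,T8)[0]-b(*q)).round(2))
P=plane(i8,[b(317,452),b(317,213)],.0655,T8);P7=plane(i7,[a(276,495),a(270,222)],.0655,T7)
for Q in(P,P7):
    e=Q[1]-Q[0];print(Q.round(4),"mid",Q.mean(0).round(4),"len",np.linalg.norm(e),"ang",np.degrees(np.arctan2(e[1],e[0])))
D=plane(i8,[b(178,290),b(455,290)],.046,T8);print("disc",D.mean(0),np.linalg.norm(D[0]-D[1]))
E
```

```text
near [ 0.5513 -0.0503  0.066 ] [-0.24  0.03]
far [ 0.5768 -0.0191  0.0672] [-0.64  0.13]
discL [ 0.548  -0.0175  0.0516] [-0.73 -0.07]
discR [ 0.5839 -0.0469  0.0533] [-0.2   0.08]
[[ 0.5513 -0.0506  0.0655]
 [ 0.5769 -0.0197  0.0655]] mid [ 0.5641 -0.0351  0.0655] len 0.04013001882498075 ang 50.35695308362659
[[ 0.551  -0.0503  0.0655]
 [ 0.5761 -0.0191  0.0655]] mid [ 0.5636 -0.0347  0.0655] len 0.040026489932016164 ang 51.213545302871225
disc [ 0.56507235 -0.03413907  0.046     ] 0.047250330772871565
```

```bash
python3 - <<'E'
from h import *
s=robot.observe();print(s["t"]);move([.5645,-.0345,.050],50.0)
E
```

```text
6.75
travel [-0.0014, 0.0037, 0.2487] rot [0.0005, -0.0014, -0.0001] rows 1.9894864167689243 0.015220455150914266
```

Request:
{"fn": "drive_tool", "kwargs": {
  "hand": [1,1,1,1,-1,-1,-1,-1,-1,-1,-1,-1],
  "travel": [
    [-0.001,0.004,0.1],
    [-0.001,0.004,0.2],
    [-0.001,0.004,0.248],
    [-0.001,0.004,0.248],
    [-0.001,0.004,0.248],
    [-0.001,0.004,0.248],
    [-0.001,0.004,0.248],
    [-0.001,0.004,0.248],
    [-0.001,0.004,0.248],
    [-0.001,0.004,0.248],
    [-0.001,0.004,0.248],
    [-0.001,0.004,0.248]
  ],
  "rot": [
    [0,0,0],
    [0,0,0],
    [0,0,0],
    [0,0,0],
    [0,0,0],
    [0,0,0],
    [0,0,0],
    [0,0,0],
    [0,0,0],
    [0,0,0],
    [0,0,0],
    [0,0,0]
  ]
}}

```text
t: 7.95
eef_pos: [0.5649, -0.0342, 0.0506]
tool_rot: [[0.643, 0.766, 0.002], [0.766, -0.643, 0.002], [0.003, 0.001, -1.0]]
force: [-1.7, 1.6, 4.7]
gripper_width: 0.146
```

```bash
python3 - <<'E'
from h import *
s=robot.observe();print(s["t"],s["eef_pos"],s["force"],s["moment"],s["gripper_width"])
im=robot.get_image("wrist");f=im["frame"][:,:,::-1]
cv2.imwrite("pics/w9.png",np.clip(f[100:310,180:460].astype(float)*1.8,0,255).astype(np.uint8).repeat(2,0).repeat(2,1))
E
```

```text
7.95 [ 0.56486296 -0.03421645  0.0505961 ] [-1.73223959  1.63611025  4.73475477] [0.35928423 0.26110599 0.00348996] 0.14601583366662893
```

View pics/w9.png

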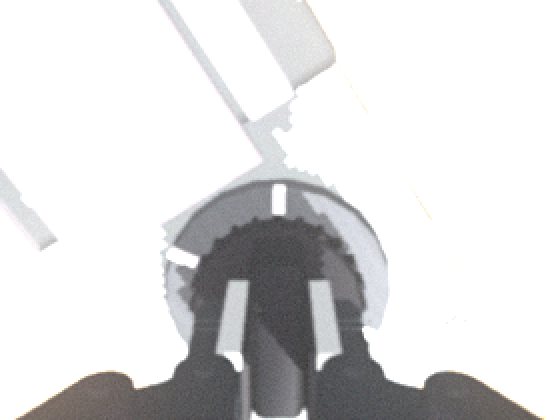

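The wing is gripped squarely between the pads, which appear at (235,315) and (325,315). Now I'll push down.

Request:
{"fn": "drive_tool", "kwargs": {
  "hand": [-1,-1,-1,-1],
  "travel": [
    [0,0,0.01],
    [0,0,0.019],
    [0,0,0.019],
    [0,0,0.019]
  ],
  "rot": [
    [0,0,0],
    [0,0,0],
    [0,0,0],
    [0,0,0]
  ]
}}

```text
t: 8.4
eef_pos: [0.565, -0.0342, 0.0439]
tool_rot: [[0.643, 0.766, 0.003], [0.766, -0.643, 0.001], [0.003, 0.001, -1.0]]
force: [-4.1, 1.6, 12.2]
gripper_width: 0.143
```

The tool is down 6.7 mm at 12 N. Now I'll twist while holding the push.

Request:
{"fn": "drive_tool", "kwargs": {
  "hand": [-1,-1,-1,-1,-1,-1,-1,-1,-1,-1,-1],
  "travel": [
    [0,0,0.005],
    [0,0,0.005],
    [0,0,0.005],
    [0,0,0.005],
    [0,0,0.005],
    [0,0,0.005],
    [0,0,0.005],
    [0,0,0.005],
    [0,0,0.005],
    [0,0,0.005],
    [0,0,0.005]
  ],
  "rot": [
    [0,0,-0.07],
    [0,0,-0.14],
    [0,0,-0.21],
    [0,0,-0.28],
    [0,0,-0.35],
    [0,0,-0.42],
    [0,0,-0.49],
    [0,0,-0.56],
    [0,0,-0.62],
    [0,0,-0.62],
    [0,0,-0.62]
  ]
}}

```text
t: 9.5
eef_pos: [0.5633, -0.0337, 0.0438]
tool_rot: [[-0.273, 0.962, 0.0], [0.962, 0.273, 0.002], [0.002, 0.001, -1.0]]
force: [-10.7, 3.3, 25.4]
gripper_width: 0.147
```

```bash
python3 - <<'E'
from h import *
s=robot.observe();print(s["t"],s["eef_pos"],s["force"],s["moment"],s["gripper_width"])
im=robot.get_image("wrist");f=im["frame"][:,:,::-1]
cv2.imwrite("pics/w10.png",np.clip(f[100:310,180:460].astype(float)*1.8,0,255).astype(np.uint8).repeat(2,0).repeat(2,1))
E
```

```text
9.5 [ 0.56328056 -0.03373529  0.04382423] [-10.67668761   3.29488745  25.43410814] [0.69223229 2.52396427 0.03398802] 0.14659117692943793
```

View pics/w10.png

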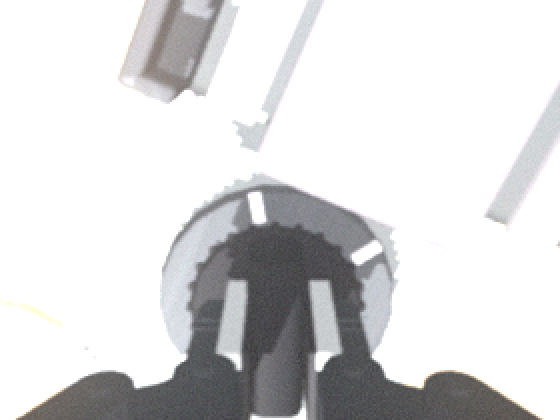

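The wing turned with the jaws by 56°, about 0.97 rad, and stayed aligned. I'll let it rise with the tool and then release it.

Request:
{"fn": "drive_tool", "kwargs": {
  "hand": [-1,-1,-1,1,1,1,1,1,1,1,1,1],
  "travel": [
    [0,0,-0.015],
    [0,0,-0.03],
    [0,0,-0.03],
    [0,0,-0.03],
    [0,0,-0.03],
    [0,0,-0.03],
    [0,0,-0.03],
    [0,0,-0.03],
    [0,0,-0.1],
    [0,0,-0.2],
    [0,0,-0.3],
    [0,0,-0.35]
  ],
  "rot": [
    [0,0,0],
    [0,0,0],
    [0,0,0],
    [0,0,0],
    [0,0,0],
    [0,0,0],
    [0,0,0],
    [0,0,0],
    [0,0,0],
    [0,0,0],
    [0,0,0],
    [0,0,0]
  ]
}}

```text
t: 10.75
eef_pos: [0.5648, -0.0343, 0.1873]
tool_rot: [[-0.273, 0.962, 0.005], [0.962, 0.273, 0.001], [-0.0, 0.005, -1.0]]
force: [0.7, 0.3, -0.4]
gripper_width: 1.002
```

```bash
python3 - <<'E'
from h import *
import pickle
s=robot.observe();im=robot.get_image("wrist");print(s["t"],s["eef_pos"],s["force"],s["gripper_width"])
T=tool(s);pickle.dump((T,im),open("w11.pkl","wb"));f=im["frame"][:,:,::-1]
print(proj(im,[[.5645,-.0345,.07]],T))
cv2.imwrite("pics/w11.png",np.clip(f[80:290,180:460].astype(float)*1.8,0,255).astype(np.uint8).repeat(2,0).repeat(2,1))
show(robot.get_image("scene"),"s11",240,150,370,255,5)
E
```

```text
10.75 [ 0.56478382 -0.03430702  0.18729509] [ 0.74833028  0.30191975 -0.36648585] 1.0016833008313384
[[317.36538249 193.21055462]]
```

View pics/w11.png

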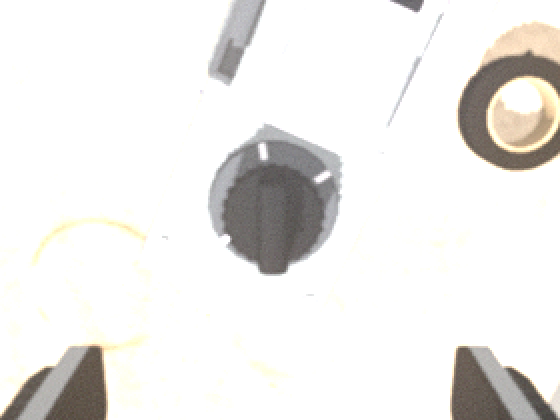

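View pics/s11.png

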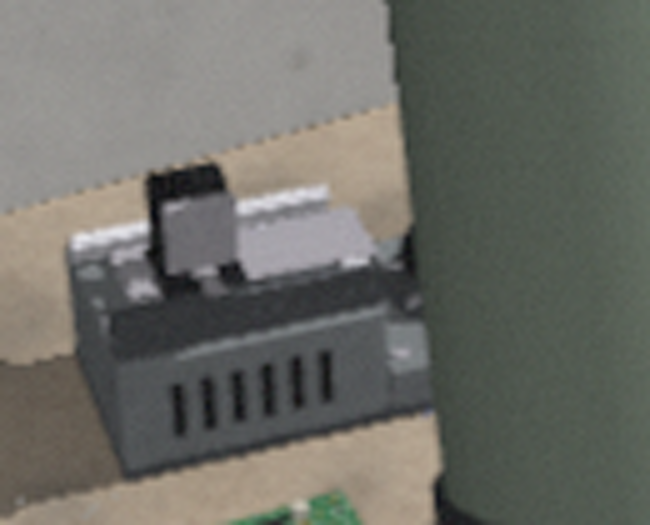

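The cap looks popped up, with the wing turned to about 106° world. I'll take a second view from higher up to triangulate its height.

Request:
{"fn": "drive_tool", "kwargs": {
  "hand": [1,1,1,1,1],
  "travel": [
    [-0.15,0,-0.15],
    [-0.15,0,-0.15],
    [-0.15,0,-0.15],
    [-0.15,0,-0.15],
    [-0.15,0,-0.15]
  ],
  "rot": [
    [0,0,0],
    [0,0,0],
    [0,0,0],
    [0,0,0],
    [0,0,0]
  ]
}}

```text
t: 11.35
eef_pos: [0.5802, -0.0914, 0.2453]
tool_rot: [[-0.273, 0.962, 0.004], [0.962, 0.273, 0.002], [0.001, 0.004, -1.0]]
force: [-0.4, -0.1, -1.4]
gripper_width: 0.997
```

```bash
python3 - <<'E'
from h import *
import pickle
s=robot.observe();im=robot.get_image("wrist");print(s["t"],s["eef_pos"],s["force"])
T=tool(s);pickle.dump((T,im),open("w12.pkl","wb"))
p=proj(im,[[.5645,-.0345,.07]],T)[0].astype(int);print(p)
for n,I,c in(("w12e",im,p),("w11e",pickle.load(open("w11.pkl","rb"))[1],(317,187))):
    f=I["frame"][c[1]-40:c[1]+40,c[0]-40:c[0]+40,::-1].astype(float)
    cv2.imwrite(f"pics/{n}.png",cv2.resize(np.clip((f-10)*3,0,255).astype(np.uint8),None,fx=7,fy=7,interpolation=cv2.INTER_CUBIC))
show(im,"w12",180,20,460,230,2.8)
show(robot.get_image("top"),"t12",200,120,440,310,3)
E
```

```text
11.35 [ 0.58023214 -0.09138872  0.24531871] [-0.40866989 -0.11052357 -1.37015963]
[318 122]
```

View pics/w12e.png

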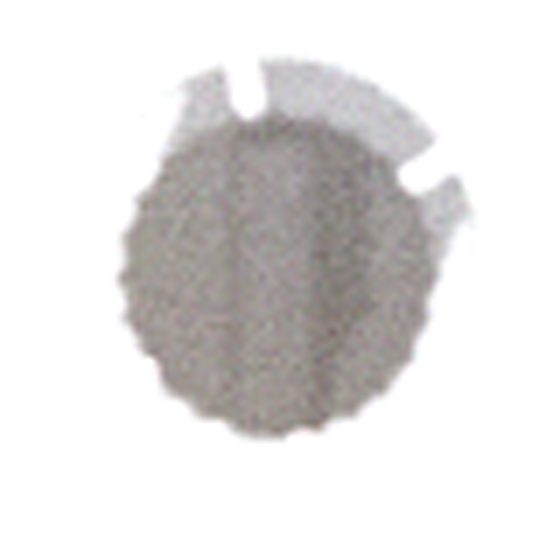

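View pics/w11e.png

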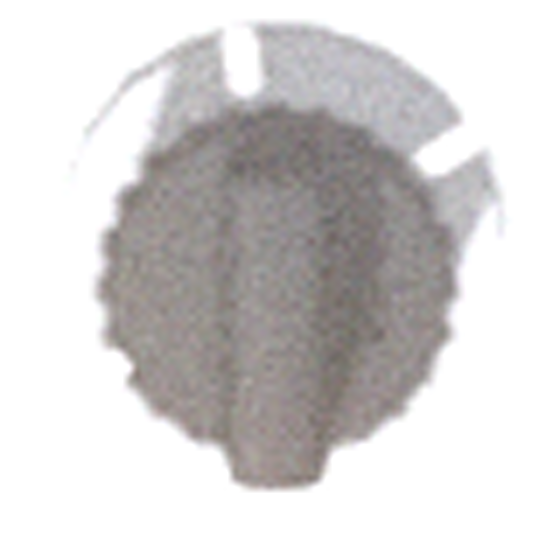

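View pics/w12.png

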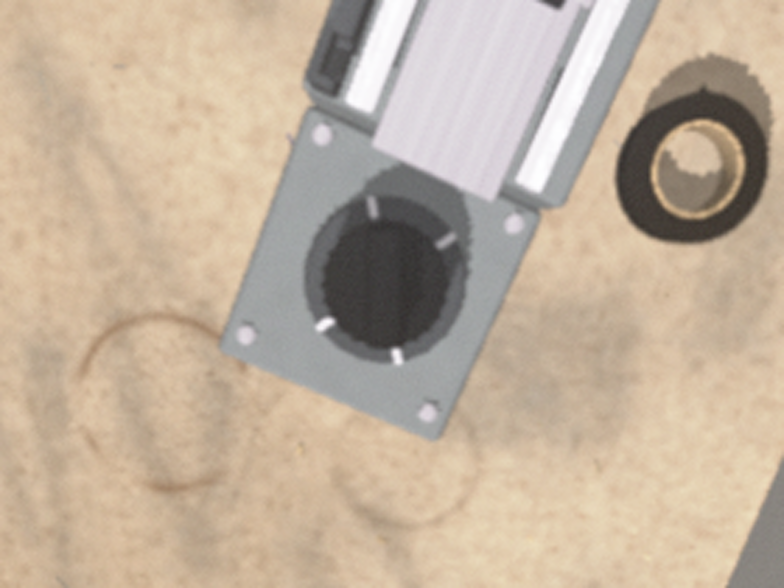

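View pics/t12.png

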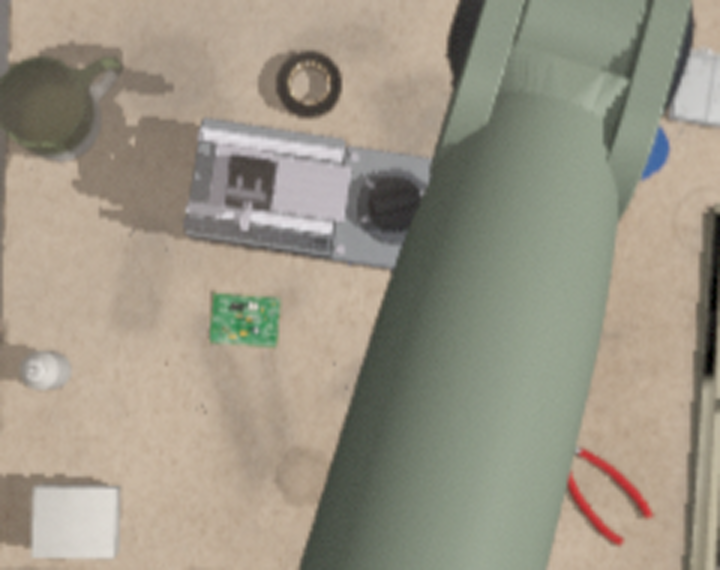

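```bash
python3 - <<'E'
from h import *
import pickle
A=pickle.load(open("w11.pkl","rb"));B=pickle.load(open("w12.pkl","rb"));C=pickle.load(open("w8.pkl","rb"))
def mid(I,T,L,R,nm):
    d=ray(I,[L,R],T);u=d[1]/np.linalg.norm(d[1],axis=1)[:,None]
    ang=np.arccos(u[0]@u[1]);rng=.024/np.sin(ang/2);m=u.sum(0);m/=np.linalg.norm(m)
    print(nm,"centre by size",(d[0]+m*rng).round(4));return d[0],m
c=lambda u,v,c0:(c0[0]-40+(u-3)/7,c0[1]-40+(v-3)/7)
r1=mid(A[1],A[0],c(104,282,(317,187)),c(452,282,(317,187)),"w11")
r2=mid(B[1],B[0],c(125,275,(318,122)),c(435,275,(318,122)),"w12")
r0=mid(C[1],C[0],(260+176/5,140+288/5),(260+453/5,140+288/5),"w8 (before)")
print(tri([r1,r2]))
w=[c(278,487,(317,187)),c(278,175,(317,187))]
for z in(.0655,.0755):
  P=plane(A[1],w,z,A[0]);e=P[1]-P[0];print(z,P.mean(0).round(4),np.linalg.norm(e),np.degrees(np.arctan2(e[1],e[0])))
E
```

```text
w11 centre by size [ 0.5635 -0.0347  0.0492]
w12 centre by size [ 0.5637 -0.0346  0.0519]
w8 (before) centre by size [ 0.5641 -0.0354  0.0411]
[ 0.56363052 -0.03482413  0.04855705]
0.0655 [ 0.5642 -0.0372  0.0655] 0.042871411016559 105.7741933657884
0.0755 [ 0.5634 -0.0342  0.0755] 0.04124208508787162 105.77419336578832
```

The cap has risen by about 8–11 mm judged by disc size (0.041 before, 0.049 and 0.052 after). The wing is at 106° against 50° before, so it turned about 0.97 rad. The tape, board and bottle look where they were, and the arm touches nothing.

```bash
python3 - <<'E'
from station import robot
print(robot.finish_job()); print(robot.observe()["t"])
E
```

```text
the job is handed in; nothing more can be done
None
the job is handed in; nothing more can be done
```

I opened the fuse box and handed the job in at about 11.5 s of the 48 s. The hand-in reported no verdict, so what follows comes from my own checks.

- **Shutter:** I squeezed the tab and slid the shutter 65.7 mm, measured by tool travel. The wrist picture then showed the tab sprung out and its pawl in the second notch.
- **Cap:** I gripped the wing and pushed it down 6.7 mm. I then twisted it about 0.97 rad anticlockwise, raised it 12 mm in the jaws and let go. The wing now stands at 106° against 50° before.
- **Cap height:** Judged by disc size, the cap rose 8 to 11 mm. The wing's position also fits the popped-up height better than the locked one.
- **Height disagreement:** Absolute disc heights were rough. Before the twist, disc size gave 41 mm and two-view triangulation gave 52 mm, against 46 mm in the text. Triangulating after the twist gave 48.6 mm against an expected 56 mm.
- **Bystanders:** The tape, board and bottle looked unmoved in the last top view. The cutters were partly hidden by the arm, so I could see only their handles, but the arm never went low near them.
- **Contact:** The arm was clear of everything at the end, with the tool 245 mm above the bench and a force reading under 2 N.

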